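Fasten an archive box: fold the sprung closing tab over and tuck it under the lip

ROBOT

A 6-joint arm with a two-finger parallel gripper is mounted at the origin on the work surface. World frame = base frame: x ahead of the robot, y to its left, z up, the work surface at z = 0. Lengths are in m, angles in rad, forces in N, time in s.
With the tool pointing down it reaches from about 0.25 to 0.8 m from the base axis. Payload 8.5 kg.
Tool frame: the origin (TCP) lies midway between the tips of the shut fingers; the grasp point (between the pads) lies 19 mm behind it; z points along the fingers, x is the direction in which the jaws open and shut, and the axes are right-handed (so a half turn about z gives the same grasp; the last joint's range is limited). The gripper opens to 85 mm and grips with 20 to 120 N. Pads are 22 mm wide; open, the fingers measure 114 mm over their backs; the gripper's body (76 mm by 85 mm) begins 54 mm behind the grasp point. The pads swing forward as they close: fully open they stand 13 mm farther back than shut.
Start: joints at [1.264, 0.238, -0.013, 1.319, 0, 1.571], TCP at [0.159, 0.5, 0.231] pointing down, gripper open.
Joint ranges: [-2.66, 2.66], [-1.03, 1.9], [-1.14, 1.46], [-1.82, 2.27], [-1.45, 1.34], [-3.14, 3.14]. Speed limits (rad/s): [2.22, 2.22, 2.79, 3.14, 3.14, 3.14].

INTERFACE

Orientations are given as a rotation vector (axis times angle).
In Python, from rig import bot gives the robot as it stands. Calls block until the motion is done:
- bot.reach(position, orientation): joint-space move of the TCP to a pose.
- bot.servo_line(position, rotation=None, max_speed=0.15, contact_N=None): straight line of the TCP; rotation=None keeps the orientation; max_speed is the mean speed in m/s. With contact_N (N) it stops when the force on the tool has changed by that much, and returns True; else False.
- bot.set_joints(angles): joint-space move.
- bot.move_gripper(opening): opening from 0.0 (shut) to 1.0 (fully open); the grip force is fixed at half the most; returns when the fingers have stopped.
- bot.sleep(seconds).
- bot.solve_ik(position, orientation): joint angles nearest the present ones, or None.
- bot.get_image(name): name is "scene" or "top"; returns a dict with "image" (420x560x3 uint8, red, green, blue), "intrinsics" (3x3 intrinsics, pixels), "k1" (the pictures are not rectified: a ray, as slopes to the right and down, at radius r is drawn at 1 + k1 r^2 times it, then the intrinsics apply), "pose" (4x4, takes a point from camera to world coordinates). Camera axes: x right, y down, z forward; pixel columns grow to the right and rows downward; lengths in m; the calibration is good to about 2 mm. A picture is of the moment at which its call begins. There is no depth.
A pose or a line that the arm cannot do raises bot.MotionError and nothing moves.
- bot.job_done(): hands the job in, once; it reports no verdict.
Readings, each from a call of its own:
- bot.read_time(): time.
- bot.read_qpos(): joint angles.
- bot.read_qd(): joint speeds.
- bot.read_tau(): joint torques, N m.
- bot.read_tcp_pos(): TCP position.
- bot.read_orientation(): TCP orientation.
- bot.read_wrist_force(): force on the tool from outside, world axes, zero at the start.
- bot.read_torque(): the same for the moment, N m.
- bot.read_grip_width(): opening from 0.0 (shut) to 1.0 (fully open).
Only numpy, scipy, OpenCV 4.12 (cv2) and the standard library are available. Lean on these libraries where they do the work, as an engineer would, in place of code of your own. Each camera call takes 0.05 s, during which the arm holds its last target.

TASK

Fasten the archive box shut: with your fingertips push the upright closing tab over until it lies flat across the lid seam, then, keeping it pressed down, push it by its rib fully home so that its front edge is tucked beneath the metal lip and stays there when you let go. Do not shift or lift the box, and leave the stamp, the jar and the stapler where they are.

Things in the scene. Friction and masses are not known exactly. Their poses are not given: they have to be found in the camera images.
- case: Loose heavy (4.5 to 6.5 kg) brown cardboard archive box lying on its broad side on the table, 340 mm long (its x), 260 mm wide (its y), 105 mm high. Origin: centre of its underside; z up. On the middle of its top: a sprung metal closing tab and a steel lip. The tab folds over towards the box's +x and slides towards +x beneath the lip. In the box frame the hinge axis is at x = -30 mm and the lip occupies x = 68 to 98 mm
- hinge_axis (a point): Midpoint of the tab's hinge axis, which runs along the box's y, 4 mm above the box's top (x = -30 mm, y = 0, z = 109 mm in the box frame)
- lip_mouth (a point): Middle of the lower edge of the lip's open mouth (x = 68 mm, y = 0, z = 117 mm in the box frame). The lip is a fixed steel plate 96 mm wide along y, 30 mm deep along x and 4 mm thick, its underside 12 mm and its upper face 16 mm above the box's top. It is open towards the hinge (-x) only: side walls 84 mm apart, rear wall 20 mm behind the mouth
- tab_hinge (a joint): Fold angle of the tab, rad: 0 = lying flat (a stop) and pointing to the box's +x, pi/2 = standing upright, 1.9 = leaning back. Starts between 1.35 and 1.75. A spring drives it back towards 1.55 (0.12 N m when flat, about 3 N at the rib side of the tab), so that it springs up again if let go before it is tucked
- tab_slide (a joint): How far the tab has slid outwards along its own length on its hinge leaf, m: 0 = drawn back, 0.026 = fully home (a stop). Starts between 0 and 0.005. It stays where it is left; sliding takes about 3 N plus rubbing. Flat on the box with less than 0.012 it is clear of the lip; with 0.026 its edge is 14 mm beneath it. If it is slid out by more than 0.012 before it is flat it lands on top of the lip instead
- tab_rib (a point): Middle of the hinge-side face of the push rib on the tab's outer face (upper face when flat), 56 mm from the hinge axis when drawn back. The rib is a ridge across the tab, 56 mm long, 6 mm thick, standing 10 mm out of the tab's face; the point is 5 mm above that face. Between the hinge and the rib there are 50 mm of smooth tab, on which a fingertip can press and from which it can push the rib
- tab_edge (a point): Middle of the tab's free edge, 86 mm from the hinge axis when drawn back. The tab is a plain aluminium plate 80 mm long (6 to 86 mm from the axis), 70 mm wide and 4 mm thick; lying flat its upper face is 7 mm above the box's top (3 mm above the hinge axis), its lower face 3 mm above it
- stamp: Loose wooden hand stamp standing upright on the box's top beside the tab, foot 40 mm across, 66 mm high. Origin: centre of its foot. Leave it alone
- pot: Loose small glass jar with a black cap standing on the box's top on the other side of the tab, 42 mm across, 50 mm high. Origin: centre of its foot. Leave it alone
- stapler: Loose stapler, 135 x 36 x 46 mm, lying on the table beside the box. Origin: centre of its underside. Leave it alone

How it is judged:
On the way, in this order (a step that is already met when the one before it is completed fails the run):
1. the tab is folded down flat over the lid seam (fold angle under 0.10 rad) (value of joint tab_hinge below 0.1 rad), for 0.1 s.
2. its edge is pushed in beneath the lip (slid out more than 20 mm, fold angle under 0.09 rad) (value of joint tab_slide above 0.02 m and value of joint tab_hinge below 0.09 rad), for 0.2 s.
At the end, for the whole second after the job is handed in: The tab stays down unaided (fold angle under 0.09 rad), slid out over 20 mm of 26, its edge over 6 mm inside the lip's mouth and below the lip; the box at rest within 30 mm of its start; stamp and jar upright on it within 40 mm, the stapler within 20 mm, of their starts (all of step 2 and x of tab_edge in the frame of lip_mouth above 0.006 m and z of tab_edge in the frame of lip_mouth below 0 m and distance of case from where it was at the start of the episode below 0.03 m and linear speed of case below 0.01 m/s and distance of each of stamp, pot from where it was at the start of the episode below 0.04 m and angle between each of stamp, pot's own z axis and vertical below 0.2 rad and distance of stapler from where it was at the start of the episode below 0.02 m); the robot touches nothing.
It fails at once if the box is lifted, tipped or shoved more than 30 mm (distance of case from where it was at the start of the episode above 0.03 m or angle between case's own z axis and vertical above 0.06 rad or height (world z) of case above 0.015 m).
It fails at once if the stamp or the jar is lifted, knocked over or moved more than 40 mm (distance of any of stamp, pot from where it was at the start of the episode above 0.04 m or angle between any of stamp, pot's own z axis and vertical above 0.3 rad or z of any of stamp, pot in the frame of case above 0.12 m).
It fails at once if the stapler is moved more than 20 mm (distance of stapler from where it was at the start of the episode above 0.02 m).
It also fails if it takes over 35 s, if anything falls off the work surface, if the arm or the gripper's body presses on something with over 40 N, if the wrist force passes 120 N, or if a joint passes its speed limit or range.

## Working session

There is one attempt and no reset: what is moved stays moved. The work goes in short steps, each a Python script; the robot and the scene stay as the last script left them, time stands still between calls to the robot, and variables do not carry over. Pictures are saved under pics/ and viewed, and the job is handed in when it is done.

```bash
ls; mkdir -p pics; python3 - <<'E'
from rig import bot
import cv2,numpy as np
for n in ("scene","top"):
    d=bot.get_image(n); cv2.imwrite(f"pics/{n}0.png",d["image"][:,:,::-1])
    print(n,d["intrinsics"].tolist(),d["k1"],np.round(d["pose"],4).tolist())
print(bot.read_time(),bot.read_orientation(),bot.read_grip_width())
E
```

```text
pics
scene [[525.7689389617266, 0.0, 267.84859038241547], [0.0, 525.7689389617266, 206.21088075328362], [0.0, 0.0, 1.0]] 0.03887714355617822 [[-0.8505, 0.451, -0.2707, 0.8815], [0.5258, 0.7416, -0.4166, 0.4113], [0.0129, -0.4966, -0.8679, 1.186], [0.0, 0.0, 0.0, 1.0]]
top [[484.8124054228393, 0.0, 278.5403866840061], [0.0, 484.8124054228393, 204.16661222179545], [0.0, 0.0, 1.0]] -0.09200369709378642 [[0.0226, -0.9945, 0.1019, 0.457], [-0.9993, -0.0194, 0.0319, -0.1366], [-0.0298, -0.1025, -0.9943, 1.1003], [0.0, 0.0, 0.0, 1.0]]
0.1 [ 2.53415399e+00  1.85546485e+00 -1.69816747e-03] 0.9992456380171303
```

View pics/scene0.png

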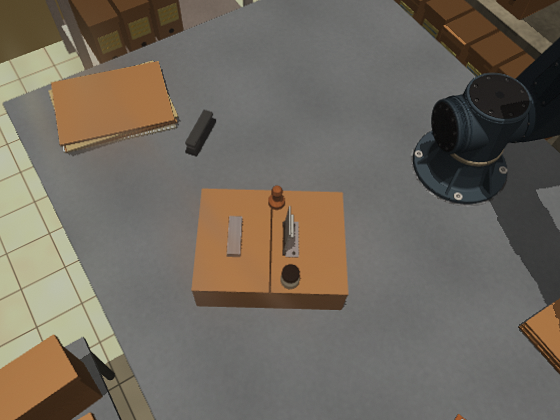

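View pics/top0.png

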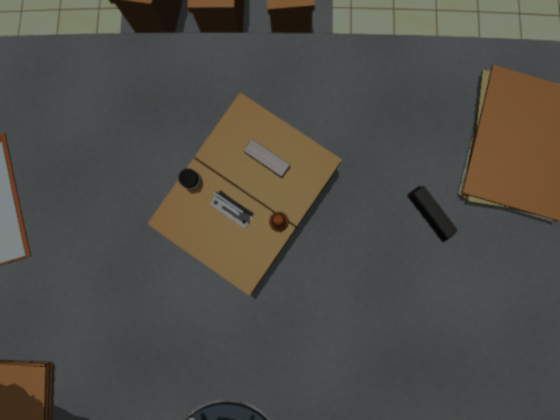

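Box, lip and tab are visible in both views: in "top", the lip is at about (267,158), the tab at (232,208), the jar at (190,179), the stamp at (279,221) and the stapler at (432,214). I'll locate them precisely next.

```bash
cat > h.py <<'E'
import cv2,numpy as np
def ray(d,px):
    p=np.array(px,float).reshape(-1,1,2)
    u=cv2.undistortPoints(p,d["intrinsics"],np.array([d["k1"],0,0,0,0.]),None,None,).reshape(-1,2)
    T=np.array(d["pose"]);v=np.c_[u,np.ones(len(u))]@T[:3,:3].T
    return T[:3,3],v
def plane(d,px,z):
    c,v=ray(d,px); return c+v*((z-c[2])/v[:,2])[:,None]
def proj(d,P):
    T=np.linalg.inv(np.array(d["pose"]));P=np.atleast_2d(P)
    return cv2.projectPoints(P.astype(float),cv2.Rodrigues(T[:3,:3])[0],T[:3,3],d["intrinsics"],np.array([d["k1"],0,0,0,0.]))[0].reshape(-1,2)
E
python3 - <<'E'
from rig import bot
from h import *
D={n:bot.get_image(n) for n in("scene","top")}
import pickle; pickle.dump(D,open("d0.pkl","wb"))
for n,c in (("scene",(271,247)),("top",(245,193))):
    d=D[n];im=d["image"];hsv=cv2.cvtColor(im,cv2.COLOR_RGB2HSV)
    print(n,hsv[c[1]+20,c[0]-20],hsv[c[1]-40 if n=="scene" else 230,c[0]-30],hsv[300,270])
    cr=im[c[1]-110:c[1]+110,c[0]-110:c[0]+110]
    cv2.imwrite(f"pics/crop_{n}.png",cv2.resize(cr,(600,600),interpolation=cv2.INTER_CUBIC)[:,:,::-1])
E
```

```text
scene [ 14 141 165] [ 14 145 167] [ 13 122  86]
top [ 20   6 125] [ 19 117 126] [90 10 75]
```

View pics/crop_scene.png

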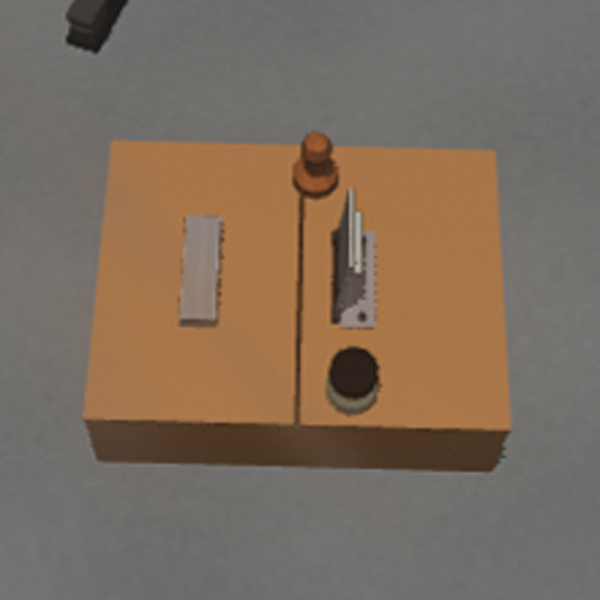

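View pics/crop_top.png

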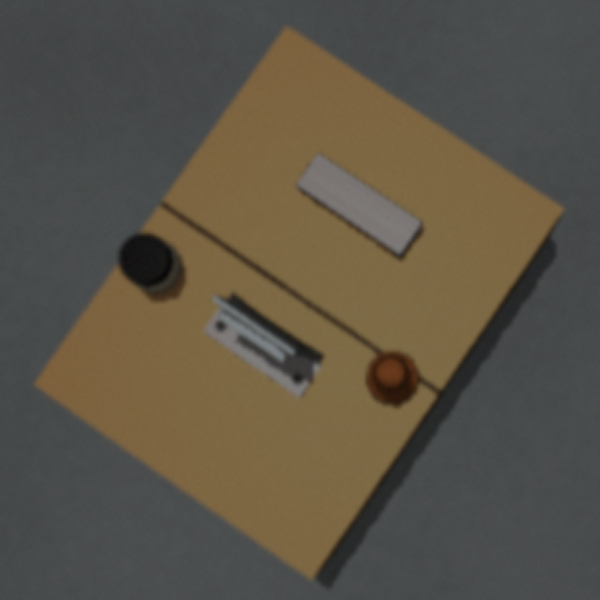

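```bash
python3 - <<'E'
from h import *
import pickle
D=pickle.load(open("d0.pkl","rb"))
def boxmask(n):
    hsv=cv2.cvtColor(D[n]["image"],cv2.COLOR_RGB2HSV)
    m=cv2.inRange(hsv,(8,80,130 if n=="scene" else 95),(25,255,255))
    c=(230,210) if n=="scene" else (290,150)
    m=cv2.morphologyEx(m,cv2.MORPH_CLOSE,np.ones((7,7)))
    k,l=cv2.connectedComponents(m); return (l==l[c[1],c[0]]).astype(np.uint8)
for n in("scene","top"):
    m=boxmask(n);ct=max(cv2.findContours(m,cv2.RETR_EXTERNAL,cv2.CHAIN_APPROX_NONE)[0],key=cv2.contourArea)
    W=plane(D[n],ct.reshape(-1,2),0.105)[:,:2]
    (c,s,a)=cv2.minAreaRect((W*1000).astype(np.float32)); print(n,c,s,a)
    h=cv2.convexHull(ct);q=cv2.approxPolyDP(h,8,True).reshape(-1,2);print(q.tolist(),np.round(plane(D[n],q,.105)[:,:2]*1000).tolist())
# initial features from crop
def cp(n,p):
    c={"scene":(271,247),"top":(245,193)}[n];return (np.array(p)+.5)*220/600-.5+np.array(c)-110
L={"top":[(318,153),(422,226),(404,257),(297,184)],"scene":[(186,216),(221,216),(217,323),(179,323)]}
for n in L: print(n,"lip",np.round(plane(D[n],cp(n,L[n]),.121)[:,:2]*1000).tolist(), np.round(plane(D[n],cp(n,L[n]),.121)[:,:2].mean(0)*1000))
print("jar cap",np.round(plane(D["top"],cp("top",[(147,260)]),.155)*1000),np.round(plane(D["scene"],cp("scene",[(354,372)]),.155)*1000))
print("stamp top",np.round(plane(D["top"],cp("top",[(390,371)]),.168)*1000),np.round(plane(D["scene"],cp("scene",[(317,145)]),.168)*1000))
print("stapler",np.round(plane(D["top"],[(432,214)],.046)*1000),np.round(plane(D["scene"],[(200,132)],.046)*1000))
E
```

```text
scene (580.1243286132812, -37.165618896484375) (271.34521484375, 340.54852294921875) 56.982627868652344
[[342, 193], [347, 294], [191, 289], [203, 188]] [[373.0, -46.0], [513.0, 168.0], [795.0, -18.0], [651.0, -232.0]]
top (584.782958984375, -31.845077514648438) (259.7132873535156, 340.1667175292969) 56.88911056518555
[[239, 93], [340, 159], [249, 294], [148, 224]] [[796.0, -15.0], [656.0, -231.0], [374.0, -49.0], [512.0, 167.0]]
top lip [[692.0, -46.0], [637.0, -126.0], [613.0, -113.0], [668.0, -31.0]] [653. -79.]
scene lip [[640.0, -125.0], [614.0, -109.0], [667.0, -26.0], [693.0, -42.0]] [654. -75.]
jar cap [[603.  74. 155.]] [[604.  79. 155.]]
stamp top [[ 524. -106.  168.]] [[ 524. -103.  168.]]
stapler [[ 550. -438.   46.]] [[ 561. -428.   46.]]
```

```bash
cat >> h.py <<'E'
C0=np.array([.5845,-.032]);yaw=np.deg2rad(-33.1)
ux=np.array([np.cos(yaw),np.sin(yaw),0]);uy=np.array([-np.sin(yaw),np.cos(yaw),0]);uz=np.array([0,0,1.])
def w(x,z,y=0.): return np.r_[C0,0]+ux*x+uy*y+uz*z
from scipy.spatial.transform import Rotation as R
FLIP=1
def ori(tau,flip=1):
    z=np.sin(tau)*ux-np.cos(tau)*uz; x=flip*uy; y=np.cross(z,x)
    return R.from_matrix(np.c_[x,y,z]).as_rotvec()
def fold(th,tau,r=.040):
    cx=-.030+r*np.cos(th)-.003*np.sin(th); cz=.109+r*np.sin(th)+.003*np.cos(th)
    return w(cx-.011*np.cos(tau),cz-.011*np.sin(tau))
def tau_of(th): return min(np.deg2rad(45),max(th,0)*.5+0.0)
E
python3 - <<'E'
from rig import bot
from h import *
import pickle
D=pickle.load(open("d0.pkl","rb"))
for n in D:
    im=D[n]["image"].copy();c={"scene":(271,247),"top":(245,193)}[n]
    cr=cv2.resize(im[c[1]-110:c[1]+110,c[0]-110:c[0]+110],(600,600),interpolation=cv2.INTER_CUBIC)
    for p in [w(-.03,.109),w(-.03,.109,.035),w(-.03,.109,-.035),w(.068,.121,.048),w(.068,.121,-.048),w(.098,.121,.048),w(.098,.121,-.048),w(-.03,.195,.035),w(-.03,.195,-.035)]:
        q=(proj(D[n],p)[0]-np.array(c)+110.5)*600/220-.5
        cv2.circle(cr,tuple(int(v) for v in q),4,(0,255,0),1)
    cv2.imwrite(f"pics/ov_{n}.png",cr[:,:,::-1])
for f in(1,-1):
    print(f,np.round(bot.solve_ik(w(-.12,.2),ori(np.pi/4,f)),2) if bot.solve_ik(w(-.12,.2),ori(np.pi/4,f)) is not None else None)
    for th in np.linspace(1.9,0,6):
        q=bot.solve_ik(fold(th,tau_of(th)),ori(tau_of(th),f)); print(round(th,2),None if q is None else np.round(q,2))
E
```

```text
1 [ 0.47 -0.09 -0.75  0.44 -0.66  0.88]
1.9 [ 0.31  0.06 -0.83  0.11 -0.58  0.72]
1.52 [ 0.27  0.07 -0.8   0.15 -0.54  0.69]
1.14 [ 0.17  0.1  -0.62  0.42 -0.38  0.66]
0.76 [ 0.08  0.17 -0.44  0.65 -0.23  0.62]
0.38 [ 0.    0.28 -0.26  0.87 -0.1   0.57]
0.0 [-0.05  0.4  -0.09  1.08  0.    0.52]
-1 [ 0.47 -0.09 -0.75  0.44 -0.66 -2.26]
1.9 [ 0.31  0.06 -0.83  0.11 -0.58 -2.42]
1.52 [ 0.27  0.07 -0.8   0.15 -0.54 -2.45]
1.14 [ 0.17  0.1  -0.62  0.42 -0.38 -2.48]
0.76 [ 0.08  0.17 -0.44  0.65 -0.23 -2.52]
0.38 [ 0.    0.28 -0.26  0.87 -0.1  -2.57]
0.0 [-0.05  0.4  -0.09  1.08  0.   -2.62]
```

View pics/ov_scene.png

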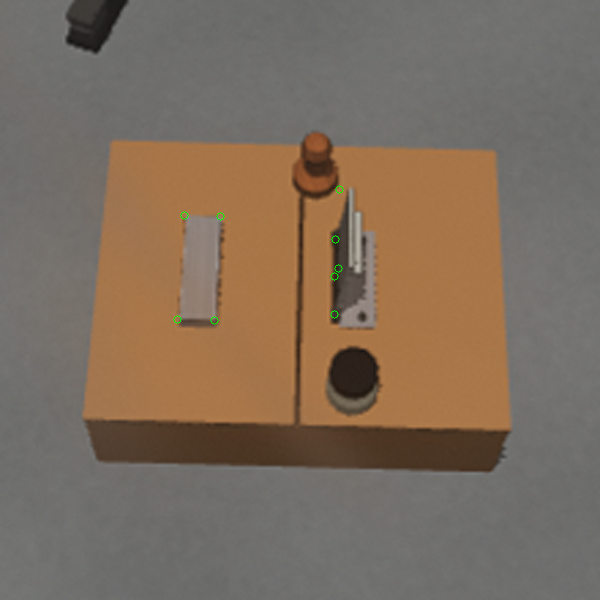

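View pics/ov_top.png

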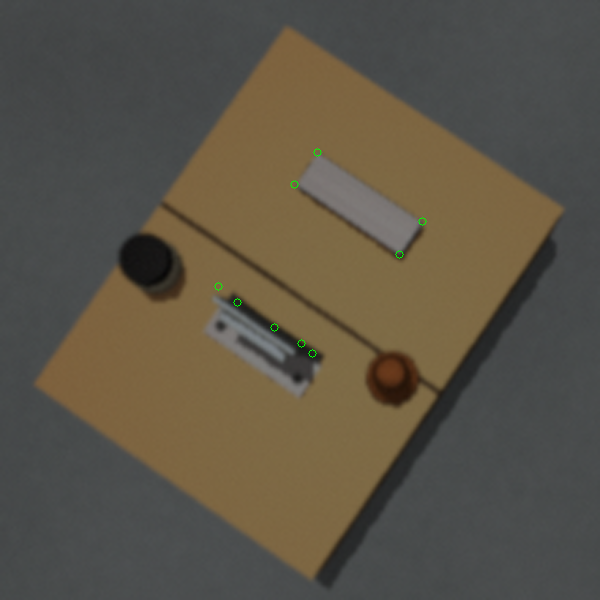

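The overlay agrees to about 2 mm. The tab leans back slightly (about 1.68 rad). I'll shut the gripper and approach from behind the tab.

```bash
python3 - <<'E'
from rig import bot
from h import *
bot.move_gripper(0.0)
t=np.pi/4
bot.reach(w(-.13,.24),ori(t))
p=fold(2.1,t)-ux*.03
bot.servo_line(p,ori(t),max_speed=.12)
print(bot.read_time(),np.round(bot.read_tcp_pos()-p,4),np.round(bot.read_wrist_force(),2),bot.read_grip_width())
for n,c in (("scene",(271,247)),("top",(245,193))):
    cr=bot.get_image(n)["image"][c[1]-110:c[1]+110,c[0]-110:c[0]+110]
    cv2.imwrite(f"pics/a_{n}.png",cv2.resize(cr,(500,500),interpolation=cv2.INTER_CUBIC)[:,:,::-1])
E
```

```text
4.0333 [0.0002 0.0002 0.0004] [-0.55  0.46 -0.8 ] -0.0006460667306506257
```

View pics/a_scene.png

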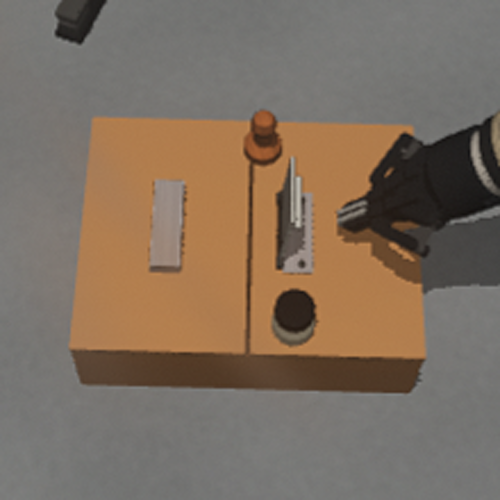

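View pics/a_top.png

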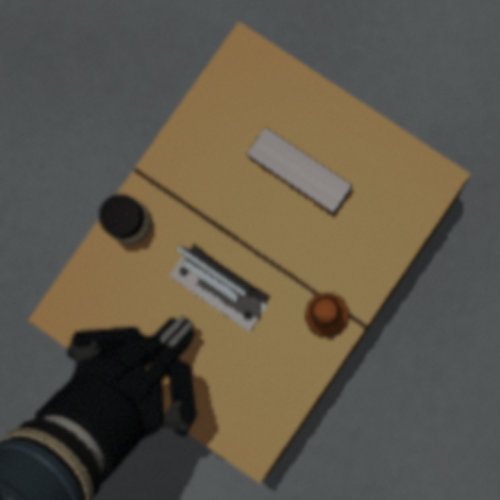

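The fingertips are shut and lined up with the middle of the tab, from behind and below the rib. The jar and stamp are clear. Now I fold it.

```bash
python3 - <<'E'
from rig import bot
from h import *
for th in [2.1,1.7,1.45,1.2,1.0,.8,.6,.4,.25,.12]:
    t=tau_of(th)
    bot.servo_line(fold(th,t),ori(t),max_speed=.06)
    f=bot.read_wrist_force(); print(th,round(bot.read_time(),2),"Fx %.1f Fy %.1f Fz %.1f"%(f@ux,f@uy,f[2]))
for n,c in (("scene",(271,247)),("top",(245,193))):
    cr=bot.get_image(n)["image"][c[1]-110:c[1]+110,c[0]-110:c[0]+110]
    cv2.imwrite(f"pics/b_{n}.png",cv2.resize(cr,(500,500),interpolation=cv2.INTER_CUBIC)[:,:,::-1])
E
```

```text
2.1 4.78 Fx 0.5 Fy 0.6 Fz 0.7
1.7 5.2 Fx -0.4 Fy 0.4 Fz 0.6
1.45 5.51 Fx 0.3 Fy 0.1 Fz 0.1
1.2 5.81 Fx 0.9 Fy -0.2 Fz 0.4
1.0 6.08 Fx -0.6 Fy 0.0 Fz 0.4
0.8 6.34 Fx 0.5 Fy -0.0 Fz 1.6
0.6 6.61 Fx 0.2 Fy -0.4 Fz 0.7
0.4 6.88 Fx 0.2 Fy -0.4 Fz 1.6
0.25 7.12 Fx 1.1 Fy 1.0 Fz 1.7
0.12 7.38 Fx 0.6 Fy 0.9 Fz 2.7
```

View pics/b_scene.png

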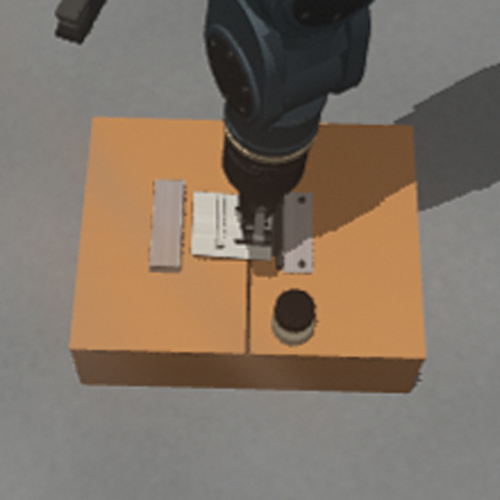

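View pics/b_top.png

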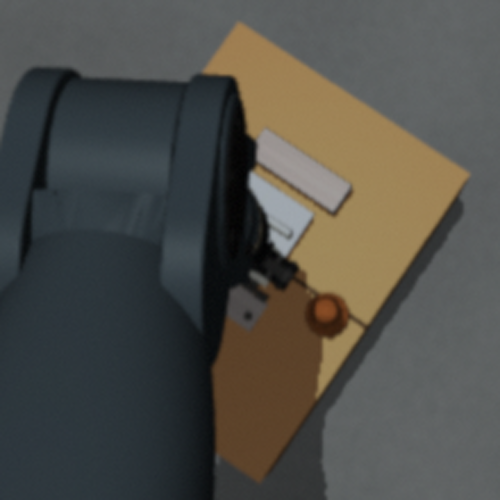

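The tab is nearly flat, with its edge (scene crop x≈192) just short of the lip mouth (x≈184). The stamp and jar haven't moved. Next I press it flat.

```bash
python3 - <<'E'
from rig import bot
from h import *
p=w(-.030+.040-.011,.1065)
r=bot.servo_line(p,ori(0),max_speed=.015,contact_N=6)
f=bot.read_wrist_force();q=bot.read_tcp_pos()
print(r,round(bot.read_time(),2),"Fx %.1f Fy %.1f Fz %.1f"%(f@ux,f@uy,f[2]),np.round(q,4),(q-w(0,0))@ux)
bot.sleep(.3)
f=bot.read_wrist_force();print("Fx %.1f Fy %.1f Fz %.1f"%(f@ux,f@uy,f[2]),bot.read_tcp_pos()[2])
E
```

```text
True 7.91 Fx -1.1 Fy -0.9 Fz 8.4 [ 0.5841 -0.0316  0.112 ] -0.0005437824870335286
Fx -0.7 Fy 0.1 Fz 6.5 0.1120073010346509
```

Flat: the tip is at z = 0.112, which is exactly the flat height. Now I push along +x in small steps while watching the forces.

```bash
cat > push.py <<'E'
import sys
from rig import bot
from h import *
xs=np.arange(*map(float,sys.argv[1:4])); z=float(sys.argv[4]); lim=float(sys.argv[5])
for x in xs:
    hit=bot.servo_line(w(x/1000,z),ori(0),max_speed=.03,contact_N=lim)
    f=bot.read_wrist_force();q=bot.read_tcp_pos()
    fx=f@ux
    print("x %.1f got %.1f z %.4f t %.2f"%(x,(q-w(0,0))@ux*1000,q[2],bot.read_time()),"F %.1f %.1f %.1f"%(fx,f@uy,f[2]),hit)
    if f[2]<4: z-=.0003
    if f[2]>14: z+=.0003
    if fx<-lim or hit: break
E
python3 push.py 2 30 3 0.1116 14
python3 - <<'E'
from rig import bot
import cv2
for n,c in (("scene",(271,247)),):
    cr=bot.get_image(n)["image"][c[1]-110:c[1]+110,c[0]-110:c[0]+110]
    cv2.imwrite(f"pics/c_{n}.png",cv2.resize(cr,(600,600),interpolation=cv2.INTER_CUBIC)[:,:,::-1])
E
```

```text
x 2.0 got 2.2 z 0.1117 t 8.46 F -1.2 -0.3 8.0 False
x 5.0 got 5.0 z 0.1118 t 8.71 F -0.6 -0.8 8.0 False
x 8.0 got 8.0 z 0.1117 t 8.96 F -1.3 -0.3 6.9 False
x 11.0 got 10.9 z 0.1117 t 9.21 F -1.0 -0.6 8.2 False
x 14.0 got 13.9 z 0.1117 t 9.46 F -2.2 -1.1 7.6 False
x 17.0 got 16.9 z 0.1117 t 9.71 F -1.2 -0.2 8.0 False
x 20.0 got 19.9 z 0.1116 t 9.96 F -1.4 0.1 7.5 False
x 23.0 got 22.9 z 0.1116 t 10.21 F -0.7 -0.6 6.5 False
x 26.0 got 25.5 z 0.1115 t 10.46 F -2.8 0.2 7.7 False
x 29.0 got 28.2 z 0.1115 t 10.71 F -3.6 -0.2 8.4 False
```

View pics/c_scene.png

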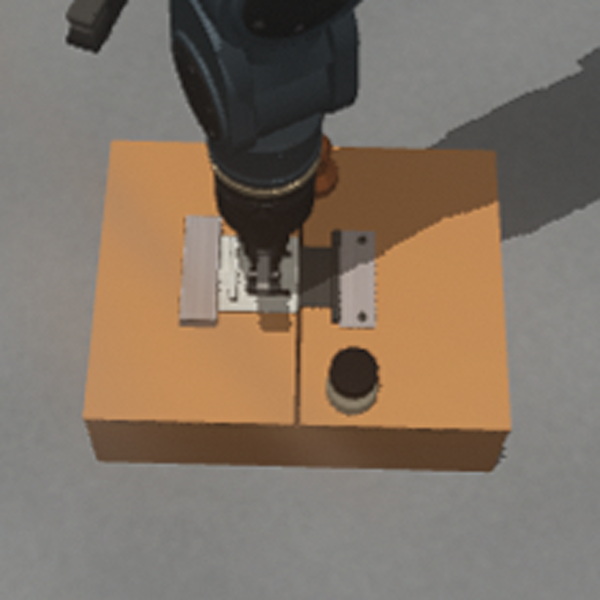

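The rib engaged at TCP x≈24–25, where Fx rises to about 3–4 N. The edge is now at the lip mouth (crop x≈219). I continue to the stop.

```bash
python3 push.py 31 60 2 0.1113 11
python3 - <<'E'
from rig import bot
import cv2
for n,c in (("scene",(271,247)),):
    cr=bot.get_image(n)["image"][c[1]-110:c[1]+110,c[0]-110:c[0]+110]
    cv2.imwrite(f"pics/d_{n}.png",cv2.resize(cr,(600,600),interpolation=cv2.INTER_CUBIC)[:,:,::-1])
E
```

```text
x 31.0 got 29.9 z 0.1113 t 11.01 F -5.2 0.6 8.8 False
x 33.0 got 31.9 z 0.1112 t 11.26 F -4.4 -0.3 8.9 False
x 35.0 got 33.9 z 0.1112 t 11.51 F -5.4 -1.9 8.2 False
x 37.0 got 36.0 z 0.1112 t 11.76 F -4.9 -0.8 8.6 False
x 39.0 got 38.0 z 0.1112 t 12.01 F -4.7 -1.2 8.3 False
x 41.0 got 40.0 z 0.1111 t 12.26 F -4.0 0.1 7.2 False
x 43.0 got 40.9 z 0.1109 t 12.51 F -7.9 0.8 8.0 False
x 45.0 got 41.1 z 0.1105 t 12.76 F -14.1 1.0 10.5 False
```

View pics/d_scene.png

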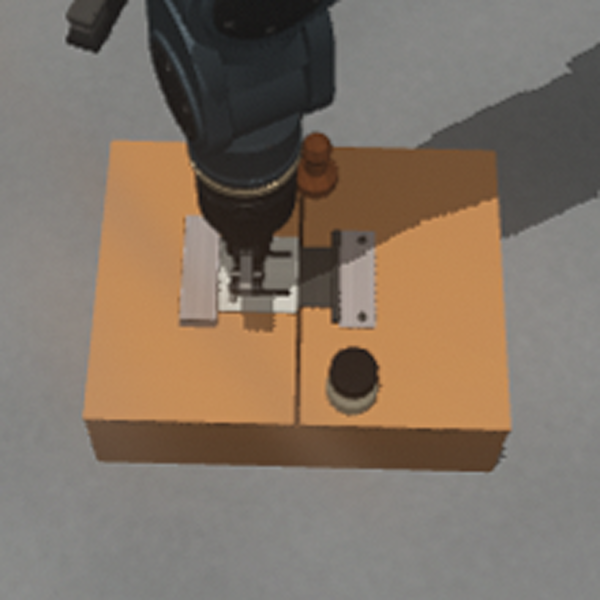

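```bash
python3 - <<'E'
import cv2,numpy as np
a=cv2.imread("pics/c_scene.png");b=cv2.imread("pics/d_scene.png")
s=(slice(190,350),slice(160,400))
cv2.imwrite("pics/cd.png",cv2.resize(np.vstack([a[s],b[s]]),None,fx=1.8,fy=1.8,interpolation=cv2.INTER_CUBIC))
from h import *
import pickle
D=pickle.load(open("d0.pkl","rb"))
for n,x,z in (("rear26",.002,.112),("rear12",-.012,.112),("rib26",.052,.122),("mouth",.068,.121)):
    q=[(proj(D["scene"],w(x,z,y))[0]-np.array((271,247))+110.5)*600/220-.5 for y in(-.03,.03)]; print(n,np.round(q))
E
```

```text
rear26 [[297. 242.]
 [296. 307.]]
rear12 [[314. 243.]
 [313. 307.]]
rib26 [[238. 235.]
 [235. 300.]]
mouth [[219. 235.]
 [215. 300.]]
```

View pics/cd.png

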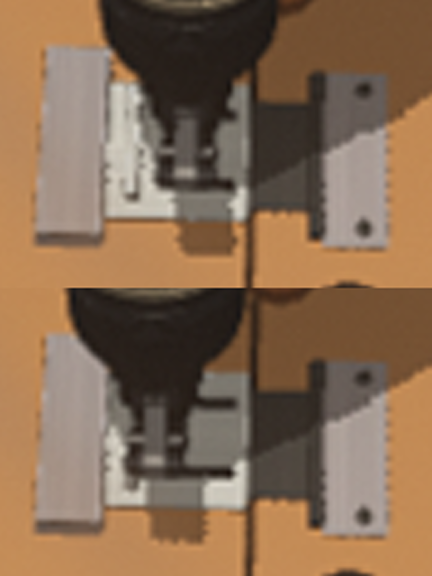

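The tab's rear edge is at crop x≈297, which matches the prediction for 26 mm of slide. Friction had already carried the tab home, and the tip has now met the rib at the stop (14 N). I'll lift straight off and check that it holds.

```bash
python3 - <<'E'
from rig import bot
from h import *
bot.servo_line(w(.0412,.1135),ori(0),max_speed=.03)
f=bot.read_wrist_force();print(np.round([f@ux,f@uy,f[2]],1))
bot.servo_line(w(.040,.150),ori(0),max_speed=.05)
bot.servo_line(w(.0,.27),ori(0),max_speed=.15)
bot.reach(w(-.25,.35),ori(0))
f=bot.read_wrist_force();print(np.round([f@ux,f@uy,f[2]],1),bot.read_time())
import pickle
D={}
for n,c in (("scene",(271,247)),("top",(245,193))):
    D[n]=bot.get_image(n);cr=D[n]["image"][c[1]-110:c[1]+110,c[0]-110:c[0]+110]
    cv2.imwrite(f"pics/e_{n}.png",cv2.resize(cr,(600,600),interpolation=cv2.INTER_CUBIC)[:,:,::-1])
pickle.dump(D,open("d1.pkl","wb"))
E
```

```text
[-3.9  0.6  1.5]
[ 0.6  0.1 -0.1] 16.0083
```

View pics/e_scene.png

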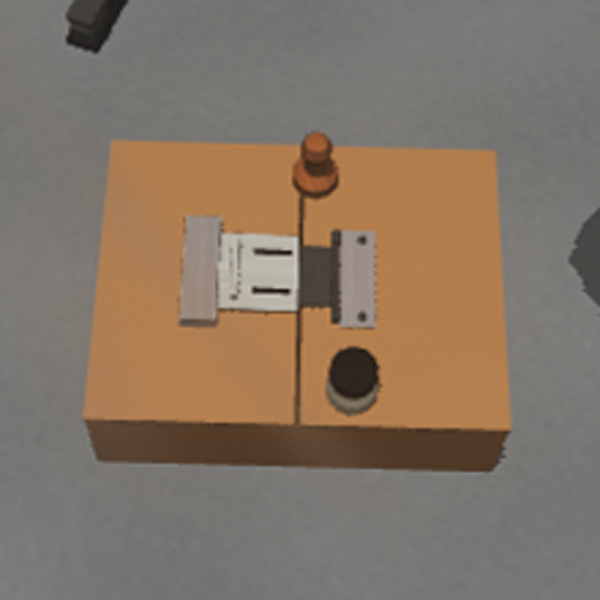

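View pics/e_top.png

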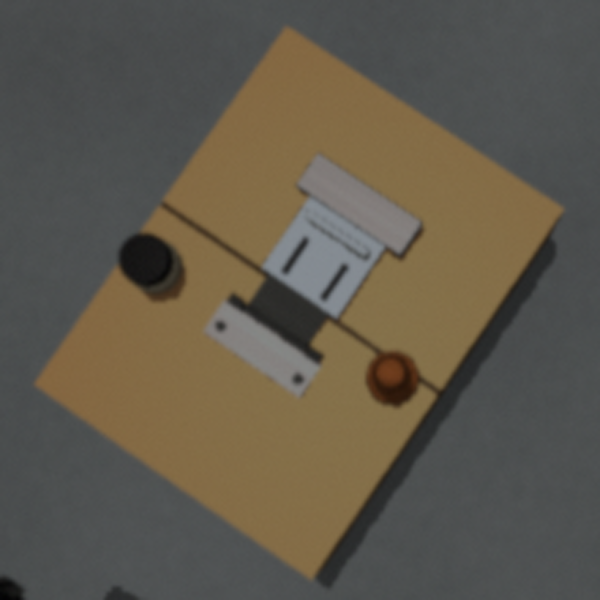

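The tab lies flat with its edge under the lip (both views) and its rear edge still at crop x≈297. The box, stamp, jar and stapler are at their starting pixels, and nothing is touching the robot, so I'm handing it in.

```bash
python3 - <<'E'
from rig import bot
bot.job_done(); print(bot.read_time())
E
```

```text
the job is handed in; nothing more can be done
the job is handed in; nothing more can be done
```

The archive box is fastened: the tab lies flat with its front edge under the lip, and it stayed there after I let go. I handed the job in at about 16 s of the 35 s allowed; no verdict was reported.

- **What I did:** I found the box from its top corners and the lip in both views. With shut fingertips I folded the tab down from behind and pressed it flat (tip at z = 0.112 m, the flat height, with about 6.5–8 N down). I pushed it along +x to the stop, which showed as 14 N, then lifted straight off and withdrew.
- **Last checks:** Both pictures show the tab down after release. Its rear edge is where 26 mm of slide predicts. The box, stamp and jar look unmoved in both views, and the stapler in the scene view. The wrist force is back to about zero.
- **One surprise:** The fingertip's friction slid the tab home before the tip reached the rib. The rib was only touched at the very end, at the stop. I had briefly taken an earlier rise in force for the rib contact, but the pictures showed otherwise.
- **Not measured:** I had no direct reading of the fold angle or the slide; both are judged from the pictures, tip heights and forces.

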